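# Close the beam housing with its tongued cover

### The job

Close the open beam housing with the dark metal cover that lies beside it: angle the cover's tongue into the groove under the housing's rear lip, then lower the front edge, without letting it fall, until the cover lies flat on its seat inside the walls. Let go of it, and do not disturb the other things on the table.

Things in the scene. Friction and masses are not known exactly. Their poses are not given: they have to be found in the camera images.
- housing: Open-topped aluminium beam housing fixed to the table, 148 (x) x 174 (y) x 51 mm; origin at the centre of its underside. The groove is on its +x side, roughly away from the robot. Front and side walls are 8 mm thick, their tops 42 mm above the table; the rear wall with its lip is 51 mm high. Tall equipment stands on the table left of y=0.25 m (under the arm's start) and beyond x=0.7 m.
- seat (a point): Centre of the housing's opening at the height of the ledge on which the cover rests, 34 mm above the housing's origin; axes as the housing. The recess above the ledge reaches from x=-66 to +66 and from y=-79 to +79 mm. From the front wall to the lip's edge it is open for only 119 mm, so the 126 mm long cover cannot go in level.
- groove (a point): Middle of the groove's rear bottom corner: 66 mm in x from point seat, at ledge height; axes as the housing. The lip overhangs this corner by 13 mm towards -x, its underside 12 mm above the ledge: the groove is 13 mm deep, 12 mm high, open to -x. The tongue enters at a tilt of 10 to 18 degrees, front edge up.
- cover: Loose dark metal cover, flat on the table, about 0.3 kg. Plate 110 (x) x 150 (y) x 8 mm; origin at the centre of the plate's underside, z up. Along its +x edge (roughly away from the robot) a tongue 16 mm long, 140 mm wide, 5 mm thick stands out, level with the underside (x=55 to 71, z=0 to 5 mm).
- grip (a point): Centre of the cover's grip bar, 28 mm above the cover's origin; axes as the cover. The bar is flat and upright, 14 mm thick in x, 70 mm long in y, from z=8 to z=44 mm of the cover; pinch it across x. A flange 1.5 mm high and 24 mm wide lies round its foot.
- tongue (a point): Middle of the tongue's tip, at the underside: cover x=+71 mm, y=0, z=0. Axes as the cover.
- front_edge (a point): Middle of the cover's front lower edge, away from the tongue: cover x=-55 mm, y=0, z=0. Axes as the cover.
- tape: Bystander, to be left alone: roll of tape lying flat, 69 mm across. Origin: centre of its underside.
- key: Bystander, to be left alone: black hex key, 90 mm long. Origin: centre of its underside.
- tweezers: Bystander, to be left alone: steel tweezers, 121x15x8 mm, lying between the housing and the cover. Origin: centre of its underside.

How it is judged (in metres and radians):
On the way:
1. the tongue is under the lip, in the groove, while the cover is still tilted (more than 4.5 degrees) (x of tongue in the frame of housing above 0.056 m and z of tongue in the frame of housing between 0.03 and 0.043 m and angle between cover's own z axis and vertical above 0.08 rad), for 0.1 s.
At the end, for the whole second after the job is handed in: The cover lies still, flat (within 2 degrees) and on its ledge (both its front edge and its tongue within 3 mm of the ledge's height), its tongue at least 3 mm under the lip, square to the housing within 4.5 degrees and centred sideways within 7 mm (x of tongue in the frame of housing between 0.056 and 0.07 m and y of tongue in the frame of housing between -0.007 and 0.007 m and z of tongue in the frame of housing between 0.031 and 0.037 m and z of front_edge in the frame of housing between 0.031 and 0.037 m and angle between the x axis of cover and the x axis of housing, either way round below 0.08 rad and angle between cover's own z axis and vertical below 0.035 rad and linear speed of cover below 0.01 m/s and angular speed of cover below 0.05 rad/s); the robot touches nothing.
It fails at once if a bystander is moved more than 30 mm (distance of any of tape, key, tweezers from where it was at the start of the episode above 0.03 m).
It fails at once if the cover is let fall from its tilt instead of being lowered (it turns faster than 5 rad/s with its tongue in the groove) (x of tongue in the frame of housing between 0.05 and 0.075 m and z of tongue in the frame of housing between 0.03 and 0.05 m and angular speed of cover above 5 rad/s).
It also fails if it takes over 50 s, if anything falls off the work surface, if the arm or the gripper's body presses on something with over 40 N, if the wrist force passes 120 N, or if a joint passes its speed limit or range.

### The arm

A 7-joint arm with a two-finger parallel gripper is mounted at the origin on a cart in front of the work surface, level with it; the furniture and walls round the work are solid. World frame = base frame: x ahead of the robot, y to its left, z up, the work surface at z = 0. Lengths are in mm, angles in degrees, forces in N, time in s.
With the tool pointing down it reaches from about 350 to 900 mm from the base axis. Payload 7.2 kg.
Tool frame: the origin (TCP) lies on the centre line of the jaws, within the pads' length; the fingertips stand 19 mm ahead of it and the grasp point (between the pads) is the TCP (bot.tips_ahead is the z of the fingertips in the tool frame, in mm); z points along the fingers, y is the line along which they close (so a half turn about z gives the same grasp; the last joint's range is limited). The gripper opens to 85 mm and grips with 20 to 120 N. Pads are 22 mm wide; open, the fingers measure 114 mm over their backs; the gripper's body (76 mm by 85 mm) begins 54 mm behind the grasp point. The pads swing forward as they close: fully open they stand 13 mm farther back than shut.
Start: joints at [-74.209, 23.554, -0.728, 91.456, 0.321, 64.991, -4.71], TCP at [210.676, 588.425, 250.297] pointing down, gripper open.
Joint ranges: [-169.25, 169.25], [-16.82, 113.86], [-84.01, 82.57], [7.8, 145.47], [-59.2, 239.2], [7.22, 106.19], [-163.78, 163.78]. Speed limits (degrees/s): [136.94, 136.94, 172.46, 172.46, 180, 180, 180].

### API

Orientations are given as [roll, pitch, yaw] about the fixed x, y, z axes, in that order (R = Rz(yaw) Ry(pitch) Rx(roll)).
In Python, from cell import bot, get_image gives the robot as it stands.
- The arm moves only by the shell command python3 -m handwheel 'ROWS'. ROWS is JSON, a list that holds one entry, the list of rows, each a list of 5 numbers: the finger opening in m, from 0 to 0.0854, then the shift along the world's x, y, z in m, then the turn about the world's z in rad. A call has exactly 5 rows; each row is the pose to reach, as a shift and turn from the pose commanded when the call began; what a row does not reach only later rows make up. A row lasts 1/10 s, in which the tool goes at most 50 mm and 8.59 degrees, less where a joint would pass 70% of its speed; a pose out of reach is approached as far as the arm can. A call with a gripper value outside its range is refused whole. The fingers move at their own pace and stop on an object; the grip force is fixed at half the most. Time passes only in rows, so rows that repeat a pose let the fingers close, or fill a call up. It gives the time, the measured TCP pose, the force, the opening and the grip force at its end, in the units of the state.
- bot.observe(): the state, without advancing time (a new reading comes with each control period).
- get_image(name): name is "scene" or "side" or "wrist"; returns a dict with "color" (400x640x3 uint8, red, green, blue), "fx", "fy", "cx", "cy" (pixels), "origin" and "rotation" of the camera in the world; the wrist camera has in their place "T_tool_cam" (4x4, takes a point from camera to tool coordinates, whose origin is the TCP and whose axes are the flange's). Camera axes: x right, y up, looking along -z (the intrinsics and any distortion apply to the point x, -y, -z); pixel columns grow to the right and rows downward; lengths in mm; the calibration is good to about 2 mm. The wrist camera is an equidistant fisheye: a pixel r from the principal point sees the ray r / f radians off the axis. A picture is of the moment at which its call begins: read the wrist's pose just before it. There is no depth.
- bot.job_done(): hands the job in; it is judged then, once.
The state is a dict: "clock": time; "joint_pos": joint angles; "qvel": joint speeds; "joint_efforts": joint torques, N m; "tool_pos": TCP position; "orientation": TCP orientation; "ft_force": force on the tool from outside, world axes, zero at the start; "torque": the same for the moment, N m; "gripper_width": finger opening in mm; "gripper_force": force on a finger pad.
Only numpy, scipy, OpenCV 4.12 (cv2) and the standard library are available. Lean on these libraries where they do the work, as an engineer would, in place of code of your own. Each camera call takes 0.05 s, during which the arm holds its last target. There are 200 camera calls.

## Working session

There is one attempt and no reset: what is moved stays moved. The work goes in short steps, Python scripts to look and compute and a shell command to move; the robot and the scene stay as the last step left them, time stands still between calls to the robot, and variables do not carry over. Pictures are saved under pics/ and viewed, at most 10 in all, crops included, and the job is handed in when it is done.

```bash
ls; mkdir -p pics; python3 - <<'E'
from cell import bot,get_image
import cv2,numpy as np,pickle
o=bot.observe();print(o['clock'],o['tool_pos'],o['orientation'],o['gripper_width'],bot.tips_ahead)
d={}
for n in("scene","side"):
    g=get_image(n);d[n]=g;cv2.imwrite(f"pics/{n}.png",g['color'][:,:,::-1]);print(n,g['fx'],g['cx'],g['cy'],g['origin'],np.round(g['rotation'],3).tolist(),[k for k in g])
pickle.dump(d,open('d.pkl','wb'))
E
```

```text
pics
0.0 [210.51080558 587.97641329 249.44776476] [-1.79906965e+02  7.11792774e-03  1.60307596e+02] 85.51330233080462 19.0
scene 469.4192764269492 317.4612834251483 197.9089084481968 [  -28.44355506 -1044.22693008   579.70890211] [62.558, 0.544, -33.469] ['color', 'fx', 'fy', 'cx', 'cy', 'origin', 'rotation']
side 447.7973298169007 326.93813341234824 203.60234034138608 [  129.35918452 -1113.56243077   712.31622507] [56.153, -0.732, -21.994] ['color', 'fx', 'fy', 'cx', 'cy', 'origin', 'rotation']
```

View pics/scene.png

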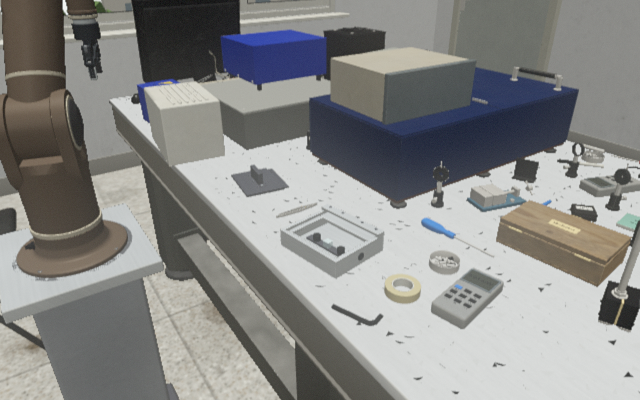

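View pics/side.png

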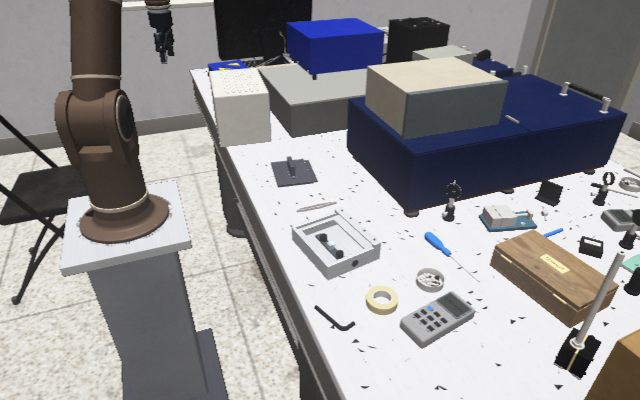

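```bash
cat > h.py <<'E'
import numpy as np,cv2
from scipy.spatial.transform import Rotation as R
from cell import bot,get_image
def tool():
    o=bot.observe();return R.from_euler('xyz',o['orientation'],degrees=True).as_matrix(),np.array(o['tool_pos'])
def ray(g,u,v,T=None):
    a=(u-g['cx'])/g['fx'];b=(v-g['cy'])/g['fy']
    if 'origin' in g:
        d=np.array([a,-b,-1.]);o=np.array(g['origin']);M=R.from_euler('xyz',g['rotation'],degrees=True).as_matrix() if np.size(g['rotation'])==3 else np.array(g['rotation'])
    else:
        r=np.hypot(a,b)+1e-12;s=np.sin(r)/r;d=np.array([a*s,-b*s,-np.cos(r)])
        C=np.array(g['T_tool_cam']);o=T[1]+T[0]@C[:3,3];M=T[0]@C[:3,:3]
    return o,M@d
def onz(g,u,v,z,T=None):
    o,d=ray(g,u,v,T);return (o+d*(z-o[2])/d[2]).round(1)
E
python3 - <<'E'
from h import *
import pickle
d=pickle.load(open('d.pkl','rb'))
for n,z,ps in(("scene",8,[(232,180),(262,170),(287,187),(257,195)]),("side",8,[(271,162),(303,159),(316,182),(282,186)]),
 ("scene",46,[(282,238),(325,208),(382,240),(338,272)]),("side",46,[(292,222),(339,211),(379,246),(327,263)]),("scene",4,[(277,215),(317,205)])):
    print(n,z,[onz(d[n],*p,z).tolist()[:2] for p in ps])
E
```

```text
scene 8 [[433.9, 108.8], [537.4, 122.5], [540.8, -20.3], [449.9, -16.8]]
side 8 [[451.7, 148.5], [556.3, 131.1], [544.1, -21.8], [440.8, -7.4]]
scene 46 [[370.4, -295.4], [520.3, -237.4], [540.1, -420.7], [398.5, -459.6]]
side 46 [[396.2, -241.1], [525.8, -238.8], [556.6, -404.7], [420.4, -416.0]]
scene 4 [[444.4, -136.3], [555.5, -148.9]]
```

```bash
python3 -m handwheel '[[[0.0854,0,0,0.05,0],[0.0854,0,0,0.1,0],[0.0854,0.02,-0.04,0.15,0.1],[0.0854,0.05,-0.08,0.15,0.2],[0.0854,0.075,-0.12,0.15,0.3]]]'
python3 -m handwheel '[[[0.0854,0.03,-0.04,0,0],[0.0854,0.06,-0.08,0,0],[0.0854,0.09,-0.12,0,0],[0.0854,0.12,-0.16,0,0],[0.0854,0.15,-0.2,0,0]]]'
python3 -m handwheel '[[[0.0854,0.01,-0.045,0,0],[0.0854,0.02,-0.09,0,0],[0.0854,0.03,-0.13,-0.01,0],[0.0854,0.04,-0.17,-0.03,0],[0.0854,0.05,-0.205,-0.07,0]]]'
python3 - <<'E'
from h import *
o=bot.observe();print(o['clock'],o['tool_pos'],o['orientation'])
import pickle
T=tool();g=get_image('wrist');pickle.dump((T,g),open('w1.pkl','wb'));cv2.imwrite('pics/w1.png',g['color'][:,:,::-1]);print(g['fx'],g['cx'],g['cy'],np.round(g['T_tool_cam'],3).tolist())
E
```

```text
clock: 0.6
tool_pos: [281.1, 476.0, 401.6]
orientation: [179.8, 0.1, 177.8]
ft_force: [1.9, 0.1, 0.0]
gripper_width: 84.9
gripper_force: 0.0
clock: 1.1
tool_pos: [431.3, 274.4, 399.8]
orientation: [180.0, -0.0, 177.5]
ft_force: [0.7, -0.1, 0.3]
gripper_width: 85.5
gripper_force: 0.0
clock: 1.6
tool_pos: [481.0, 71.6, 334.1]
orientation: [179.9, 0.3, 177.4]
ft_force: [1.0, 0.6, 0.3]
gripper_width: 85.9
gripper_force: 0.0
1.6 [481.04080177  71.64630648 334.10043248] [179.90766804   0.25355537 177.40008477]
309.70691628693146 323.56265359290967 196.1347764457943 [[0.0, 0.95, 0.311, 79.488], [1.0, -0.0, 0.0, -0.736], [0.0, 0.311, -0.95, -122.747], [0.0, 0.0, 0.0, 1.0]]
```

View pics/w1.png

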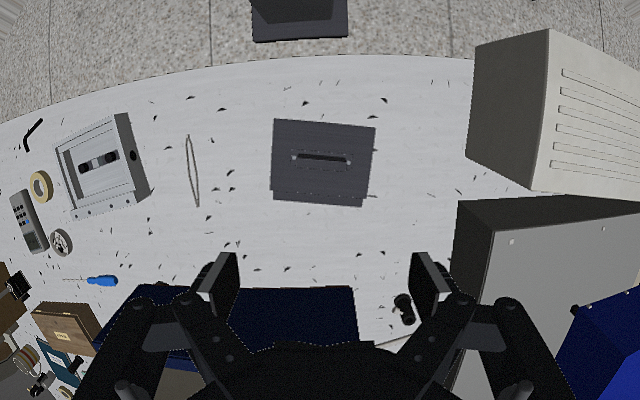

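```bash
python3 - <<'E'
from h import *
import pickle
T,g=pickle.load(open('w1.pkl','rb'));im=g['color']
gr=im.max(2);m=((gr<115)&(gr>20)).astype(np.uint8);m[:,:250]=0;m[:,390:]=0;m[:105]=0;m[225:]=0
cs,_=cv2.findContours(m,0,1);c=max(cs,key=cv2.contourArea)[:,0]
P=np.array([onz(g,*p,7,T)[:2] for p in c],np.float32)
r=cv2.minAreaRect(P);print(r)
print('bar top ends',[onz(g,*p,44,T).tolist() for p in((297,157),(349,161))])
print('plate corners',[onz(g,*p,8,T).tolist() for p in((274,119),(376,127),(271,191),(367,198))])
print('tongue',[onz(g,*p,5,T).tolist() for p in((274,199),(362,206))])
# crops
def crop(x0,x1,y0,y1,k):return cv2.resize(im[y0:y1,x0:x1,::-1],None,fx=k,fy=k,interpolation=cv2.INTER_CUBIC)
a=crop(40,210,100,230,4.5);cv2.imwrite('pics/c1.png',a);print(a.shape)
E
```

```text
((499.62457275390625, 68.53334045410156), (154.60818481445312, 125.05854797363281), 82.2291259765625)
bar top ends [[480.3, 35.2, 44.0], [489.1, 105.5, 44.0]]
plate corners [[428.9, 1.8, 8.0], [447.3, 149.3, 8.0], [537.8, -11.9, 8.0], [555.9, 134.8, 8.0]]
tongue [[552.0, -9.0, 5.0], [569.7, 127.4, 5.0]]
(585, 765, 3)
```

View pics/c1.png

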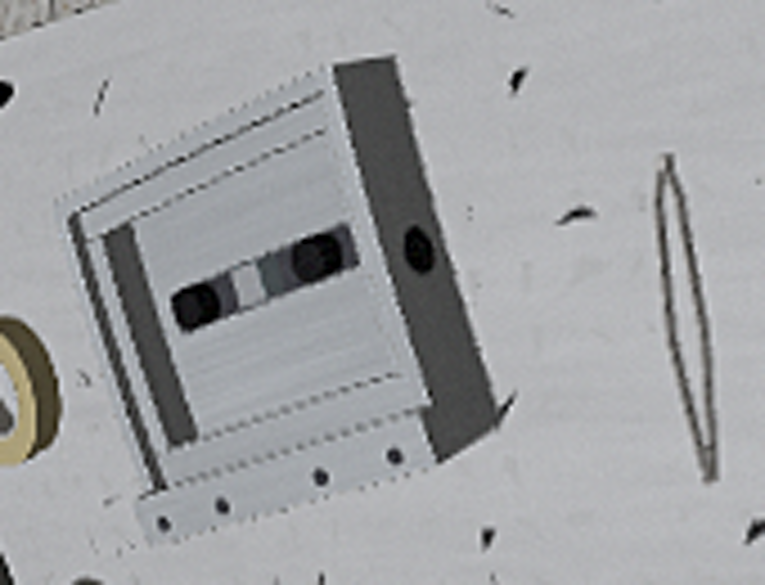

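```bash
cat > hs.py <<'E'
from h import *
import pickle
T,g=pickle.load(open('w1.pkl','rb'))
f=lambda u,v,z:onz(g,40+u/4.5,100+v/4.5,z,T)[:2]
A,B=f(57,203,42),f(335,65,42);C,D=f(437,462,51),f(150,545,51);E,F=f(432,405,51),f(137,497,51)
print('front',A,B,np.linalg.norm(A-B));print('rear',D,C,np.linalg.norm(C-D));print('lipfront',F,E,np.linalg.norm(E-F))
print('depth',np.linalg.norm((A+B)/2-(C+D)/2),'centre',(A+B+C+D)/4)
for p,q in((A,B),(D,C),(F,E)):print('yaw',np.degrees(np.arctan2(-(q-p)[0],(q-p)[1])))
v=(C+D-A-B);print('yaw side',np.degrees(np.arctan2(v[1],v[0])))
print('tweezers',f(667,155,4),f(710,480,4))
E
python3 hs.py
```

```text
front [ 418.6 -418.3] [ 390.  -250.2] 170.51560045931285
rear [ 563.2 -396.8] [ 533.  -227.1] 172.36626700140607
lipfront [ 542.  -396.5] [ 512.1 -223.9] 175.17068818726491
depth 145.51883039661914 centre [ 476.2 -323.1]
yaw 9.655664347567695
yaw 10.090779895676775
yaw 9.827977779342367
yaw side 8.815012957147284
tweezers [ 440.4 -137.8] [ 560. -140.]
```

```bash
python3 -m handwheel '[[[0.0854,0.005,-0.001,-0.05,-0.04],[0.0854,0.011,-0.0025,-0.1,-0.079],[0.0854,0.011,-0.0025,-0.15,-0.079],[0.0854,0.011,-0.0025,-0.2,-0.079],[0.0854,0.011,-0.0025,-0.23,-0.079]]]'
python3 - <<'E'
from h import *
import pickle
T=tool();g=get_image('wrist');pickle.dump((T,g),open('w2.pkl','wb'));cv2.imwrite('pics/w2.png',g['color'][:,:,::-1]);print(T)
E
```

```text
clock: 2.15
tool_pos: [488.7, 71.3, 99.5]
orientation: [-179.9, -0.2, 173.0]
ft_force: [-0.7, -0.1, -0.1]
gripper_width: 85.6
gripper_force: 0.0
(array([[-0.99246735,  0.1224366 , -0.00422355],
       [ 0.12244319,  0.99247462, -0.00133934],
       [ 0.00402778, -0.00184639, -0.99999018]]), array([488.70539416,  71.33660312,  99.4746109 ]))
```

View pics/w2.png

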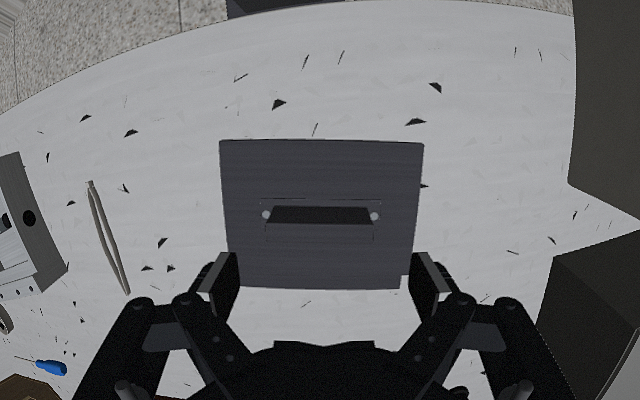

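```bash
python3 - <<'E'
from h import *
import pickle
T,g=pickle.load(open('w2.pkl','rb'))
for n,z,p in(('bar',44,[(265,223),(373,224)]),('screw',10,[(265,215),(374,216)]),('bar foot',9,[(277,206),(366,206)]),('plate',8,[(219,141),(424,144)]),('tong',5,[(230,285),(405,289)])):
    P=[onz(g,*q,z,T)[:2] for q in p];print(n,P,np.linalg.norm(P[0]-P[1]),(P[0]+P[1])/2)
E
```

```text
bar [array([480.7,  34.1]), array([489.5, 101.8])] 68.26953932758005 [485.1   67.95]
screw [array([487.7,  26.5]), array([498.3, 107. ])] 81.19488900170995 [493.    66.75]
bar foot [array([482. ,  36.6]), array([490. , 101.7])] 65.58970955874099 [486.    69.15]
plate [array([428.2,   1.7]), array([448.6, 148.2])] 147.91352203230102 [438.4   74.95]
tong [array([550.7, -19.3]), array([572.6, 131.3])] 152.18400047311152 [561.65  56.  ]
```

```bash
python3 -m handwheel '[[[0.0854,0,0,0,0],[0.0854,0,0,0,0],[0.0854,0,0,0,0],[0.0854,0,0,0,0],[0.0854,0,0,0,0]]]'
```

```text
clock: 2.7
tool_pos: [491.4, 71.8, 104.1]
orientation: [179.9, 0.1, 173.0]
ft_force: [-0.5, -0.4, 1.1]
gripper_width: 85.5
gripper_force: 0.0
```

```bash
python3 -m handwheel '[[[0.0854,0.002,-0.004,-0.03,0],[0.0854,0.002,-0.004,-0.05,0],[0.0854,0.002,-0.004,-0.06,0],[0.0854,0.002,-0.004,-0.069,0],[0.0854,0.002,-0.004,-0.069,0]]]'
python3 -m handwheel '[[[0.06,0,0,0,0],[0.06,0,0,0,0],[0.06,0,0,0,0],[0.06,0,0,0,0],[0.06,0,0,0,0]]]'
```

```text
clock: 3.2
tool_pos: [492.5, 67.6, 33.5]
orientation: [-180.0, -0.0, 173.0]
ft_force: [-0.3, -0.4, -0.5]
gripper_width: 85.1
gripper_force: 0.0
clock: 3.7
tool_pos: [493.3, 67.7, 35.0]
orientation: [180.0, 0.1, 173.0]
ft_force: [-1.2, 0.1, 6.3]
gripper_width: 68.5
gripper_force: 68.4
```

```bash
python3 -m handwheel '[[[0.06,0,0,0.01,0],[0.06,0,0,0.03,0],[0.06,0,0,0.06,0],[0.06,0,0,0.09,0],[0.06,0,0,0.09,0]]]'
python3 - <<'E'
from h import *
import pickle
T=tool();g=get_image('wrist');pickle.dump((T,g),open('w3.pkl','wb'))
s=get_image('side');a=g['color'];b=cv2.resize(s['color'][110:210,230:360],None,fx=3,fy=3,interpolation=cv2.INTER_CUBIC)
c=np.zeros((600,640,3),np.uint8);c[:300]=a[:300];c[300:600,:390]=b
cv2.imwrite('pics/w3.png',c[:,:,::-1])
E
```

```text
clock: 4.2
tool_pos: [495.1, 67.8, 127.9]
orientation: [179.8, 0.4, 172.9]
ft_force: [0.2, 0.5, -3.7]
gripper_width: 68.4
gripper_force: 69.6
```

View pics/w3.png

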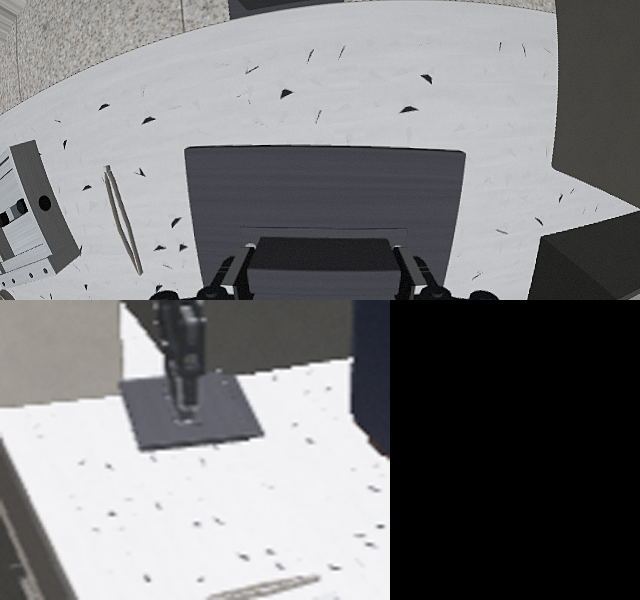

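```bash
python3 -m handwheel '[[[0.06,-0.003,-0.025,0,0.03],[0.06,-0.008,-0.065,0,0.09],[0.06,-0.013,-0.105,0,0.15],[0.06,-0.018,-0.145,0,0.22],[0.06,-0.024,-0.185,0,0.293]]]'
python3 -m handwheel '[[[0.06,-0.005,-0.04,0,0],[0.06,-0.01,-0.08,0,0],[0.06,-0.015,-0.12,0,0],[0.06,-0.02,-0.16,0,0],[0.06,-0.024,-0.195,0,0]]]'
python3 -m handwheel '[[[0.06,0,-0.01,0,0],[0.06,0,-0.016,0,0],[0.06,0,-0.016,0,0],[0.06,0,-0.016,0,0],[0.06,0,-0.016,0,0]]]'
python3 - <<'E'
from h import *
import pickle
T=tool();g=get_image('wrist');pickle.dump((T,g),open('w4.pkl','wb'))
print(T[1])
cv2.imwrite('pics/w4.png',cv2.resize(g['color'][:300,:,::-1],(800,375),interpolation=cv2.INTER_CUBIC))
E
```

```text
clock: 4.8
tool_pos: [467.5, -118.6, 122.6]
orientation: [180.0, -0.1, -170.1]
ft_force: [1.0, -0.2, -3.9]
gripper_width: 68.7
gripper_force: 69.5
clock: 5.3
tool_pos: [443.2, -314.0, 122.4]
orientation: [179.9, -0.1, -170.3]
ft_force: [1.3, 1.2, -3.7]
gripper_width: 68.5
gripper_force: 69.5
clock: 5.8
tool_pos: [445.2, -326.8, 123.6]
orientation: [179.9, -0.0, -170.1]
ft_force: [-0.9, -0.6, -3.1]
gripper_width: 68.3
gripper_force: 69.6
[ 445.22599295 -326.81014003  123.64989969]
```

View pics/w4.png

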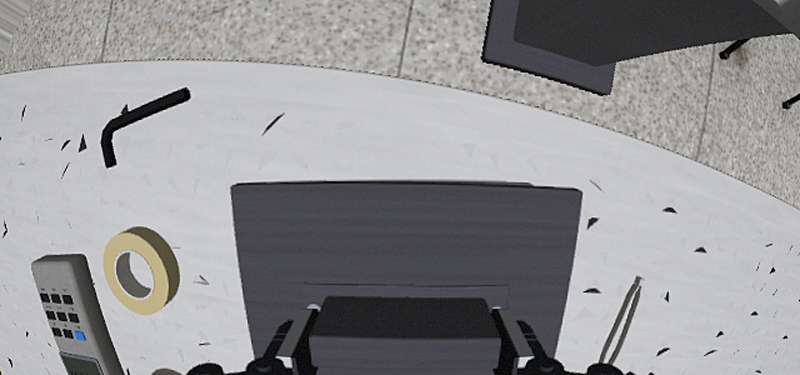

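```bash
python3 - <<'E'
from h import *
import pickle
T,g=pickle.load(open('w4.pkl','rb'))
print('hs corner',onz(g,425.6,146.4,42,T),onz(g,425.6,145.5,42,T))
zc=T[1][2]-27
a,b=[onz(g,u/1.25,v/1.25,zc,T)[:2] for u,v in((232,186),(582,190))];print('cover front',a,b,np.linalg.norm(a-b),(a+b)/2)
T,g=pickle.load(open('w3.pkl','rb'));im=g['color']
cv2.imwrite('pics/c3.png',cv2.resize(im[120:300,0:100,::-1],None,fx=3.3,fy=3.3,interpolation=cv2.INTER_CUBIC))
a,b=[onz(g,u,v,T[1][2]-27,T)[:2] for u,v in((186,149),(465,152))];print('w3 cover front',a,b,np.linalg.norm(a-b),(a+b)/2,T[1])
E
```

```text
hs corner [ 385.1 -266.6   42. ] [ 384.5 -266.8   42. ]
cover front [ 401.9 -408.2] [ 378.3 -263.5] 146.61190265459348 [ 390.1  -335.85]
w3 cover front [430.4   3.1] [449.8 147.5] 145.697357560115 [440.1  75.3] [495.09867913  67.82462072 127.94500305]
```

View pics/c3.png

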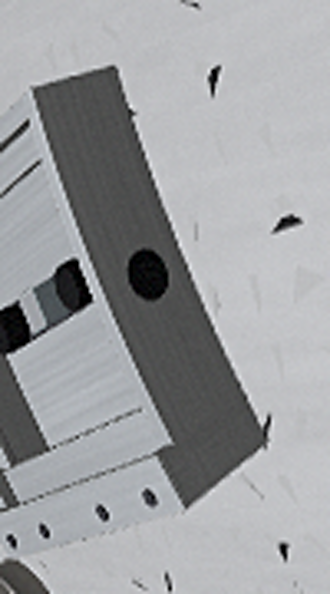

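```bash
python3 - <<'E'
from h import *
import pickle
T,g=pickle.load(open('w3.pkl','rb'))
c=lambda u,v,z:onz(g,u/3.3,120+v/3.3,z,T)[:2]
A,B,C,D=c(33,90,42),c(183,508,51),c(117,67,0),c(265,443,0)
y=lambda p,q:np.degrees(np.arctan2(*(q-p)[::-1]))
print('top',A,B,np.linalg.norm(A-B),y(A,B),'base',C,D,np.linalg.norm(C-D),y(C,D))
for s,e in((A,B),(C,D)):
    m=(s+e)/2;t=np.radians(9.8);print('centre',m-87*np.array([-np.sin(t),np.cos(t)]))
E
```

```text
top [ 390.6 -250.1] [ 533.4 -227.5] 144.57731495639274 8.993229195638444 base [ 390.8 -252.2] [ 535.2 -230.8] 145.97712149511653 8.429845026874947
centre [ 476.80822643 -324.53048717]
centre [ 477.80822643 -327.23048717]
```

```bash
python3 -m handwheel '[[[0.06,0.006,-0.001,-0.01,0],[0.06,0.011,-0.0013,-0.025,0],[0.06,0.011,-0.0013,-0.035,0],[0.06,0.011,-0.0013,-0.04,0],[0.06,0.011,-0.0013,-0.04,0]]]'
python3 -m handwheel '[[[0.06,0,0,-0.002,0],[0.06,0,0,-0.004,0],[0.06,0,0,-0.006,0],[0.06,0,0,-0.007,0],[0.06,0,0,-0.007,0]]]'
cat > look.py <<'E'
from h import *
import sys
o=bot.observe();T=tool();g=get_image('wrist');n=sys.argv[1]
print(T[1],o['orientation'],o['ft_force'],o['torque'])
cv2.imwrite(f'pics/{n}.png',g['color'][:,:,::-1]);import pickle;pickle.dump((T,g),open(n+'.pkl','wb'))
# front top edge of the cover on columns 320: first dark pixel run from the top below row 60
m=g['color'].max(2)<120
def row(u):
    for v in range(240,60,-1):
        if not m[v-3:v,u].any(): return v
L=[(u,row(u)) for u in (250,290,350,390)];print(L)
# tilt: range of the edge row from hinge -> solve theta
from scipy.optimize import brentq
C=np.array(g['T_tool_cam'])
def pred(th,h=float(sys.argv[2]) if len(sys.argv)>2 else 35):
    x,z=-55,8-h;s,c=np.sin(th),np.cos(th)
    p=np.array([-(x*c+z*s),0,-(-x*s+z*c)]) # tool axes: x=-cover x, z down
    q=C[:3,:3].T@(p-C[:3,3]);r=np.arctan2(np.hypot(q[0],q[1]),-q[2]);return g['cy']-q[1]/np.hypot(q[0],q[1])*r*g['fy']
v=np.mean([l[1] for l in L]);print('tilt deg',np.degrees(brentq(lambda t:pred(t)-v,-.3,.5)),'row/deg',pred(.0175)-pred(0))
E
python3 look.py w5
python3 - <<'E'
import sys;sys.argv=['',]
from h import *
import pickle
s=get_image('side');c=get_image('scene')
a=[cv2.resize(x['color'][y0:y0+110,x0:x0+130],None,fx=3,fy=3,interpolation=cv2.INTER_CUBIC) for x,x0,y0 in((s,275,170),(c,270,170))]
w=cv2.imread('pics/w5.png')[60:330,:,::-1]
o=np.zeros((600,780,3),np.uint8);o[:330,:390]=a[0];o[:330,390:]=a[1];o[330:,:640]=w
cv2.imwrite('pics/v5.png',o[:,:,::-1])
E
```

```text
clock: 6.35
tool_pos: [454.9, -329.4, 82.5]
orientation: [179.9, -0.1, -170.3]
ft_force: [1.0, 0.2, -2.7]
gripper_width: 69.0
gripper_force: 69.6
clock: 6.85
tool_pos: [455.8, -329.8, 77.0]
orientation: [-180.0, 0.0, -170.2]
ft_force: [0.3, 1.0, -4.0]
gripper_width: 68.6
gripper_force: 69.8
[ 455.83587337 -329.78133523   76.97522506] [-1.79995736e+02  8.11028276e-03 -1.70246392e+02] [ 0.33584571  0.95297697 -3.99046433] [ 0.01692457 -0.01088019  0.02052241]
[(250, 141), (290, 140), (350, 140), (390, 140)]Traceback (most recent call last):
  File "look.py", line 19, in <module>
    v=np.mean([l[1] for l in L]);print('tilt deg',np.degrees(brentq(lambda t:pred(t)-v,-.3,.5)),'row/deg',pred(.0175)-pred(0))
                                                             ~~~~~~^^^^^^^^^^^^^^^^^^^^^^^^^^^
    r = _zeros._brentq(f, a, b, xtol, rtol, maxiter, args, full_output, disp)
ValueError: f(a) and f(b) must have different signs
```

View pics/v5.png

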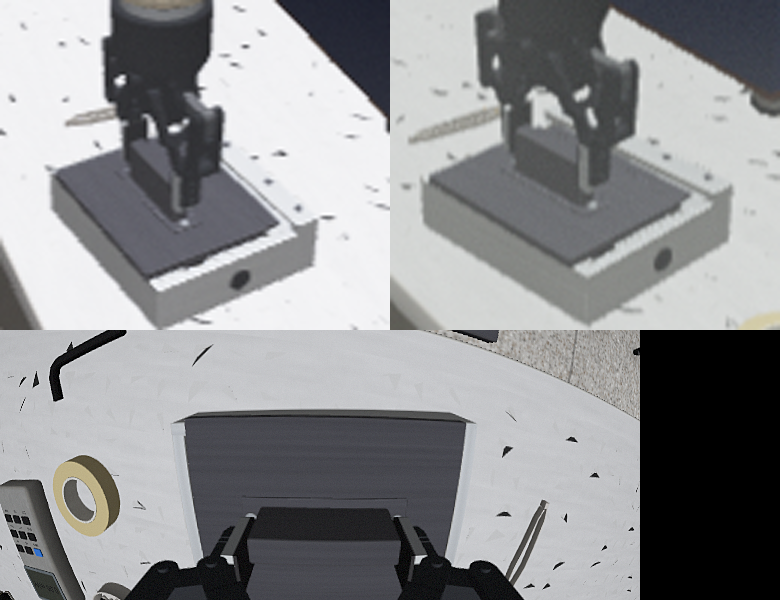

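```bash
sed -i 's/max(2)<120/max(2)<88/; s/v=np.mean.*$/v=np.mean([l[1] for l in L]);ts=np.radians(np.arange(-5,25,.1));pr=np.array([pred(t) for t in ts]);print("tilt",np.degrees(ts[np.argmin(abs(pr-v))]),"level row",pred(0),"row\/deg",pred(.0175)-pred(0))/' look.py
python3 look.py w5b
python3 -m handwheel '[[[0.06,0,0,-0.001,0],[0.06,0,0,-0.002,0],[0.06,0,0,-0.003,0],[0.06,0,0,-0.004,0],[0.06,0,0,-0.004,0]]]'; python3 look.py w6
```

```text
[ 455.86399545 -329.76184497   77.0140995 ] [-1.79996348e+02  8.80353611e-03 -1.70249240e+02] [-0.77839702  0.30191855 -3.46029986] [-0.03123459  0.01809585 -0.06873488]
[(250, 141), (290, 140), (350, 140), (390, 141)]
tilt 17.89999999999992 level row 148.8027082679841 row/deg -0.6182188117309408
clock: 7.55
tool_pos: [457.7, -329.5, 74.4]
orientation: [-180.0, 0.2, -170.2]
ft_force: [0.9, 3.9, 10.8]
gripper_width: 68.6
gripper_force: 71.7
[ 457.7252887 -329.5244059   74.4360857] [-179.9570072     0.19158371 -170.2229131 ] [ 0.86041752  3.91535458 10.82128035] [ 0.7108467   0.21446856 -0.32067605]
[(250, 139), (290, 138), (350, 138), (390, 138)]
tilt 17.89999999999992 level row 148.80918914211293 row/deg -0.6181770272337985
```

```bash
python3 -m handwheel '[[[0.06,0,0,-0.001,0],[0.06,0,0,-0.002,0],[0.06,0,0,-0.003,0],[0.06,0,0,-0.003,0],[0.06,0,0,-0.003,0]]]'; python3 - <<'E'
from h import *
g=get_image('wrist');a=cv2.resize(g['color'][120:230,150:490],(780,252),interpolation=cv2.INTER_CUBIC)
s=get_image('side');c=get_image('scene')
b=[cv2.resize(x['color'][y0:y0+100,x0:x0+130],None,fx=3,fy=3,interpolation=cv2.INTER_CUBIC) for x,x0,y0 in((s,275,180),(c,270,180))]
cv2.imwrite('pics/v6.png',np.vstack([np.hstack(b),a])[:,:,::-1])
E
```

```text
clock: 8.1
tool_pos: [458.4, -329.4, 73.4]
orientation: [-180.0, 0.3, -170.2]
ft_force: [-2.8, 7.8, 29.5]
gripper_width: 68.6
gripper_force: 74.0
```

View pics/v6.png

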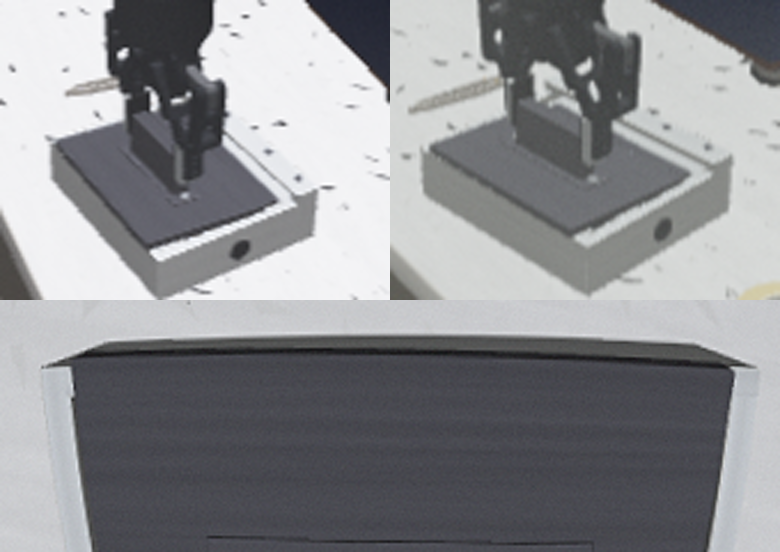

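```bash
python3 -m handwheel '[[[0.06,0,0,0.003,0],[0.06,0.003,0,0.003,0],[0.06,0.006,0,0.003,0],[0.06,0.009,0.0004,0.003,0],[0.06,0.009,0.0004,0.003,0]]]'
python3 -m handwheel '[[[0.06,0,0,0,0],[0.06,0,0,0,0],[0.06,0,0,0,0],[0.06,0,0,0,0],[0.06,0,0,0,0]]]'
```

```text
clock: 8.75
tool_pos: [463.8, -330.5, 73.4]
orientation: [-180.0, -0.1, -170.3]
ft_force: [-5.3, -0.6, 11.5]
gripper_width: 68.8
gripper_force: 71.8
clock: 9.25
tool_pos: [463.8, -330.5, 73.4]
orientation: [-180.0, -0.1, -170.3]
ft_force: [-5.5, 0.1, 10.4]
gripper_width: 68.7
gripper_force: 71.7
```

```bash
python3 -m handwheel '[[[0.06,0.001,0,0.001,0],[0.06,0.003,0.0005,0.001,0],[0.06,0.005,0.0008,0.001,0],[0.06,0.005,0.0008,0.001,0],[0.06,0.005,0.0008,0.001,0]]]'
python3 - <<'E'
from h import *
g=get_image('wrist');a=cv2.resize(g['color'][120:230,150:490],(780,252),interpolation=cv2.INTER_CUBIC)
s=get_image('side');c=get_image('scene')
b=[cv2.resize(x['color'][y0:y0+100,x0:x0+130],None,fx=3,fy=3,interpolation=cv2.INTER_CUBIC) for x,x0,y0 in((s,275,180),(c,270,180))]
cv2.imwrite('pics/v7.png',np.vstack([np.hstack(b),a])[:,:,::-1])
E
```

```text
clock: 9.75
tool_pos: [469.9, -328.1, 73.4]
orientation: [180.0, -0.0, -170.2]
ft_force: [-0.1, -0.3, -2.7]
gripper_width: 68.4
gripper_force: 70.1
```

View pics/v7.png

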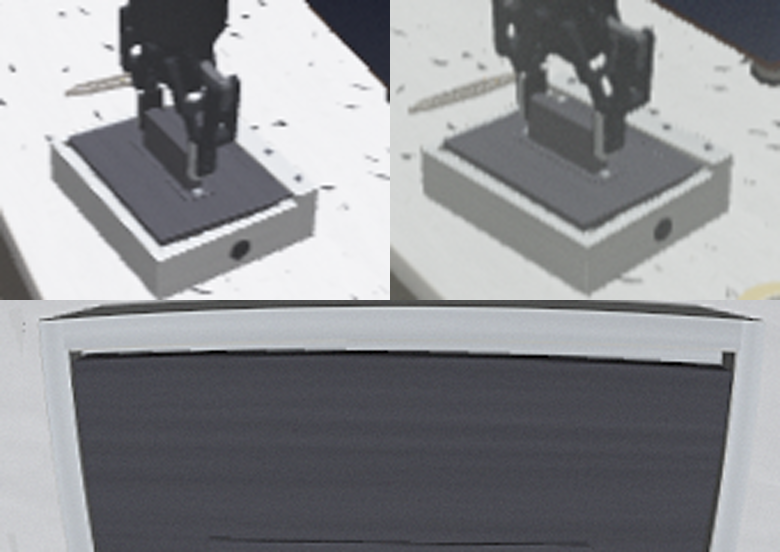

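```bash
python3 -m handwheel '[[[0.06,0,0,0.003,0],[0.06,0,0,0.006,0],[0.06,0.0005,0,0.008,0],[0.06,0.001,0,0.009,0],[0.06,0.001,0,0.009,0]]]'
python3 -m handwheel '[[[0.06,0.001,0,0.002,0],[0.06,0.002,0,0.004,0],[0.06,0.003,0.0005,0.005,0],[0.06,0.003,0.0005,0.006,0],[0.06,0.003,0.0005,0.006,0]]]'
```

```text
clock: 10.4
tool_pos: [470.9, -328.2, 82.2]
orientation: [180.0, -0.0, -170.2]
ft_force: [5.2, -0.8, -15.8]
gripper_width: 68.2
gripper_force: 72.5
clock: 10.9
tool_pos: [473.9, -327.5, 88.2]
orientation: [180.0, -0.0, -170.2]
ft_force: [4.9, -0.3, -18.3]
gripper_width: 68.5
gripper_force: 73.0
```

```bash
python3 -m handwheel '[[[0.06,0.002,0.0005,-0.001,0],[0.06,0.004,0.001,-0.002,0],[0.06,0.004,0.0012,-0.003,0],[0.06,0.004,0.0012,-0.004,0],[0.06,0.004,0.0012,-0.004,0]]]'
```

```text
clock: 11.4
tool_pos: [478.0, -327.1, 85.4]
orientation: [-180.0, 0.0, -170.2]
ft_force: [-3.2, -0.2, -2.4]
gripper_width: 68.2
gripper_force: 74.8
```

```bash
python3 -m handwheel '[[[0.06,0,0,-0.002,0],[0.06,-0.001,0,-0.004,0],[0.06,-0.0025,-0.0003,-0.006,0],[0.06,-0.004,-0.0006,-0.008,0],[0.06,-0.004,-0.0006,-0.008,0]]]'
python3 -m handwheel '[[[0.06,-0.001,0,-0.0015,0],[0.06,-0.002,-0.0003,-0.003,0],[0.06,-0.003,-0.0006,-0.0045,0],[0.06,-0.0035,-0.0007,-0.005,0],[0.06,-0.0035,-0.0007,-0.005,0]]]'
```

```text
clock: 11.9
tool_pos: [475.4, -327.5, 77.6]
orientation: [-179.9, 0.2, -170.2]
ft_force: [2.9, 1.0, 4.1]
gripper_width: 68.6
gripper_force: 75.4
clock: 12.4
tool_pos: [470.5, -328.5, 72.0]
orientation: [-180.0, 0.0, -170.3]
ft_force: [3.8, -0.4, 3.0]
gripper_width: 68.3
gripper_force: 75.6
```

```bash
python3 -m handwheel '[[[0.06,-0.0005,0,-0.001,0],[0.06,-0.001,0,-0.002,0],[0.06,-0.0015,-0.0002,-0.003,0],[0.06,-0.0015,-0.0002,-0.004,0],[0.06,-0.0015,-0.0002,-0.004,0]]]'
```

```text
clock: 12.9
tool_pos: [468.9, -328.7, 69.4]
orientation: [-180.0, 0.1, -170.3]
ft_force: [-1.4, 3.3, 19.1]
gripper_width: 68.6
gripper_force: 77.6
```

```bash
python3 -m handwheel '[[[0.06,0,0,-0.001,0],[0.06,0,0,-0.002,0],[0.06,0,0,-0.003,0],[0.06,0,0,-0.003,0],[0.06,0,0,-0.003,0]]]'
python3 - <<'E'
from h import *
import pickle
T=tool();g=get_image('wrist');pickle.dump((T,g),open('w8.pkl','wb'));im=g['color'].astype(int)
for u in(200,240,300,360,420,450):print(u,im[120:165,u].mean(1).astype(int).tolist())
E
```

```text
clock: 13.4
tool_pos: [468.9, -328.7, 69.2]
orientation: [180.0, 0.1, -170.3]
ft_force: [-10.2, 9.6, 49.4]
gripper_width: 68.4
gripper_force: 81.1
200 [202, 202, 210, 177, 102, 79, 82, 85, 71, 156, 188, 192, 191, 189, 190, 193, 196, 191, 190, 186, 188, 186, 183, 178, 178, 194, 152, 33, 29, 72, 73, 73, 70, 71, 71, 75, 73, 73, 74, 73, 79, 71, 78, 79, 75]
240 [213, 156, 87, 79, 84, 80, 79, 162, 190, 191, 189, 191, 189, 194, 196, 191, 192, 189, 184, 185, 182, 181, 159, 185, 198, 141, 41, 33, 74, 72, 70, 70, 72, 70, 72, 77, 75, 77, 75, 74, 74, 76, 77, 76, 76]
300 [73, 80, 84, 80, 73, 135, 177, 189, 190, 187, 186, 186, 192, 194, 188, 189, 185, 184, 182, 183, 172, 149, 188, 186, 195, 143, 12, 38, 82, 72, 73, 70, 69, 73, 73, 70, 73, 76, 76, 75, 74, 77, 79, 75, 76]
360 [76, 78, 81, 84, 78, 125, 179, 189, 188, 183, 187, 186, 187, 186, 189, 191, 189, 183, 184, 182, 175, 137, 183, 190, 191, 167, 95, 18, 50, 72, 73, 77, 70, 70, 71, 70, 70, 74, 72, 70, 71, 71, 76, 75, 78]
420 [205, 211, 77, 78, 85, 77, 71, 135, 186, 187, 185, 180, 185, 186, 184, 186, 189, 189, 185, 184, 183, 184, 166, 171, 189, 191, 188, 194, 111, 40, 48, 79, 69, 72, 72, 67, 70, 73, 68, 74, 74, 73, 74, 72, 75]
450 [199, 201, 207, 193, 66, 77, 82, 83, 70, 165, 186, 186, 183, 182, 182, 185, 184, 185, 191, 189, 185, 183, 183, 174, 158, 189, 194, 189, 192, 146, 74, 32, 61, 74, 73, 72, 73, 68, 71, 73, 74, 74, 73, 73, 69]
```

```bash
python3 -m handwheel '[[[0.06,0,0,0.001,0],[0.06,0,0,0.003,0],[0.06,0,0,0.003,0],[0.0854,0,0,0.003,0],[0.0854,0,0,0.003,0]]]'
python3 -m handwheel '[[[0.0854,0,0,0.003,0],[0.0854,0,0,0.003,0],[0.0854,0,0,0.01,0],[0.0854,0,0,0.03,0],[0.0854,0,0,0.06,0]]]'
python3 -m handwheel '[[[0.0854,0,0,0.04,0],[0.0854,0,0,0.08,0],[0.0854,0,0,0.12,0],[0.0854,0,0,0.12,0],[0.0854,0,0,0.12,0]]]'
python3 - <<'E'
from h import *
import pickle
T=tool();g=get_image('wrist');s=get_image('side');c=get_image('scene');pickle.dump((T,g,s,c),open('w9.pkl','wb'));im=g['color'];print(T[1])
m=((im.max(2)<95)).astype(np.uint8);n,l,st,ce=cv2.connectedComponentsWithStats(m)
for i in range(1,n):
    if st[i,4]>1500:print(st[i].tolist())
for u in(270,320,370):print(u,im[120:290:1,u].mean(1).astype(int).tolist())
for v in(180,200):print(v,im[v,200:440].mean(1).astype(int).tolist())
E
```

```text
clock: 13.95
tool_pos: [467.0, -327.9, 67.0]
orientation: [179.9, -0.2, -170.3]
ft_force: [0.5, 0.0, -0.3]
gripper_width: 85.5
gripper_force: 0.0
clock: 14.45
tool_pos: [467.7, -327.7, 127.4]
orientation: [179.9, -0.2, -170.2]
ft_force: [0.8, -0.1, 0.7]
gripper_width: 85.4
gripper_force: 0.0
clock: 14.95
tool_pos: [469.0, -328.5, 249.1]
orientation: [-179.9, 0.1, -170.2]
ft_force: [-0.6, 0.2, -0.8]
gripper_width: 85.5
gripper_force: 0.0
[ 469.03537702 -328.46148495  249.06628513]
[380, 0, 247, 72, 9724]
[251, 119, 148, 106, 14029]
[0, 234, 79, 166, 8498]
[59, 252, 581, 148, 47808]
270 [84, 41, 53, 54, 57, 58, 57, 54, 54, 55, 60, 58, 58, 60, 53, 58, 56, 56, 61, 57, 53, 57, 56, 60, 60, 53, 56, 51, 61, 58, 56, 55, 56, 55, 57, 55, 54, 57, 60, 58, 57, 56, 58, 51, 58, 56, 59, 54, 56, 53, 50, 57, 57, 59, 52, 56, 55, 55, 55, 55, 60, 53, 57, 61, 57, 54, 54, 56, 55, 56, 56, 55, 54, 57, 58, 60, 60, 56, 54, 58, 55, 52, 57, 57, 59, 57, 57, 57, 56, 57, 58, 59, 59, 54, 55, 53, 52, 59, 57, 57, 55, 56, 54, 51, 95, 143, 148, 148, 146, 141, 147, 149, 147, 146, 145, 146, 143, 143, 146, 143, 145, 154, 15
[... 3177 characters left out ...]
57, 57, 58, 56, 57, 56, 54, 57, 56, 57, 60, 58, 55, 52, 62, 58, 56, 57, 57, 57, 58, 56, 58, 58, 55, 58, 59, 57, 51, 56, 58, 56, 55, 60, 58, 57, 57, 57, 56, 59, 58, 56, 58, 58, 58, 57, 57, 55, 56, 57, 57, 58, 58, 58, 61, 57, 59, 58, 57, 56, 58, 60, 57, 58, 56, 61, 60, 52, 58, 52, 58, 59, 59, 56, 57, 57, 59, 59, 60, 60, 60, 61, 61, 58, 58, 56, 57, 54, 57, 58, 58, 58, 58, 59, 54, 56, 59, 58, 59, 56, 55, 59, 60, 58, 55, 57, 59, 60, 59, 57, 53, 77, 122, 152, 145, 73, 24, 139, 154, 142, 144, 144, 145, 158, 158, 161, 162, 158, 158, 159, 159, 158, 158, 161, 157, 162, 159, 158, 159, 161, 160, 158, 161, 160, 160, 160, 161, 161, 160, 161, 162, 162, 161, 159, 161, 162, 159, 162, 162, 162, 161, 161, 159]
```

```bash
python3 - <<'E'
from h import *
import pickle
T,g,s,c=pickle.load(open('w9.pkl','rb'));im=g['color']
m=(im.max(2)<95).astype(np.uint8);n,l,st,ce=cv2.connectedComponentsWithStats(m);i=[i for i in range(1,n) if st[i,0]==251 and st[i,1]==119][0]
k=np.argwhere(l==i)
def run(v):
    x=k[k[:,0]==v][:,1];return x.min()-.5,x.max()+.5
for v in(128,150,175,200,218):
    a,b=run(v);P,Q=onz(g,a,v,42,T),onz(g,b,v,42,T);print(v,a,b,np.linalg.norm(P-Q).round(1))
t=np.radians(9.3);uu=np.array([np.cos(t),np.sin(t)]);H=np.array([476.8,-325])
for u in(270,320,370):
    x=k[k[:,1]==u][:,0];print(u,x.min(),x.max(),[((onz(g,u,v,42,T)[:2]-H)@uu).round(1) for v in(x.min()-.5,x.max()+.5)])
E
```

```text
128 252.5 397.5 156.6
150 253.5 396.5 156.5
175 254.5 395.5 157.5
200 258.5 393.5 154.3
218 257.5 392.5 157.7
270 120 223 [np.float64(-65.2), np.float64(54.7)]
320 121 224 [np.float64(-63.7), np.float64(55.0)]
370 121 224 [np.float64(-64.8), np.float64(54.7)]
```

```bash
python3 -c "
from cell import bot
print(bot.job_done())"
```

```text
the job is handed in; nothing more can be done
None
```

The cover is in the housing with its tongue under the lip, lowered flat, released and handed in at about 15 s; the hand-in gave no verdict, so the flat, centred fit rests on my wrist-camera and arm-height measurements, the bystanders were not re-measured, and I viewed 11 pictures, one over the limit of 10.

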